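# Rack the bearing and snap the keeper on

### The job

Take the bearing that stands in the small one-slot stand and stand it on edge in the free slot of the two-slot bearing rack, beside the bearing already there, and let go of it. Then take the bridge-shaped keeper by its grip block, press it down over the rack's two end posts until both catches snap over its teeth, and keep pressing it down firmly against its sprung seat: finish while still gripping the keeper and pushing down. Leave the piston, the valve spring and the spanner where they are.

Things in the scene. Friction and masses are not known exactly. Their poses are not given: they have to be found in the camera images.
- bearing_new_center (a point): Bearing to move: steel ball bearing, 62 mm diameter, 16 mm thick, 0.2 kg, on edge in the one-slot stand. Point: its centre, 46 mm above the bench (top at 77 mm); z: its axis (level, across the slot). Grip it from above across its flat faces (16 mm); all above 34 mm over the bench stands clear of the slot walls.
- stand: Fixed one-slot stand: plywood base 90 (x) x 56 (y) x 10 mm, two aluminium slot walls 66 mm long, tops 34 mm above the bench. The slot runs along x, the bearing's axis along y. Origin: centre of the underside.
- rack: Fixed bearing rack: plywood base 90 (x) x 168 (y) x 10 mm; two slots along x at y = +32 and -32 mm; aluminium end posts at y = +78 and -78 mm (44 wide in x, 8 thick, tops 82 mm above the bench). Between a seated bearing's face and the other bearing are 48 mm, to the nearer post 34 mm. Origin: centre of the underside.
- free_slot (a point): The rack's free slot (left or right, varies): where the bearing's centre lies when home, 46 mm above the bench; x along the slot, y across. A V cradle between walls whose tops are 34 mm above the bench and which flare from about 18 mm apart at the bottom to 22 mm at the top; a bearing let go in it rolls to the middle.
- bearing_old_center (a point): Second identical bearing, already on edge in the rack's other slot, where it stays. Point: its centre; z: its axis.
- rack_top (a point): Point midway between the posts, level with their tops (82 mm above the bench); y runs from post to post, as the rack's. With the keeper pressed hard down, the middle of its bar's underside is here and its grip block's centre 23 mm higher.
- keeper_grip (a point): Centre of the keeper's grip block, 22 (x) x 40 (y) x 34 mm high, which stands on the middle of the bar: 17 mm above the bar's top, 23 mm above its underside, 59 mm above the keeper's feet. y runs along the bar. Grip it from above across 40 or 22 mm.
- keeper: Keeper: grey plastic bridge, about 0.2 kg: bar 40 (x) x 190 (y) x 6 mm, a 6 mm thick leg at each end, feet 36 mm below the bar's underside. Legs 178 mm apart inside; a round tooth inside each, 6 mm above the foot, tips 170 mm apart (3 mm clear of each post). Stands on its legs at first. Goes on either way round. Origin: middle between the feet, z up.
- seat (a joint): Sprung seat: two dark pads standing 8 mm out of the post tops, guided together. 0 = up, 0.008 = flush with the post tops (hard stop). 1 N starts it, about 8 N presses it flush. With the keeper snapped on but not pressed it stands at about 0.004; pressed firmly means over 0.006.
- catch_left (a joint): Sprung steel wedge (45 degrees) on the outer face of the +y post, 60.5 mm above the bench. 0 = out; grows to about 0.003 as a keeper tooth passes, back near 0 once snapped. Teeth meet the catches with the grip block's centre 118 mm above the bench; the push rises to about 10 N in all (15 N if off-centre), drops suddenly at about 114 mm and the keeper is drawn down; hard stop at 105 mm.
- catch_right (a joint): The same on the -y post.
- piston_1_center (a point): Bystander: aluminium piston standing crown up, 66 mm across, 57 mm high; centre half-way up.
- valve_spring_1_center (a point): Bystander: steel valve spring standing upright, 30 mm across, 42 mm high; centre half-way up.
- spanner_17_center (a point): Bystander: combination spanner lying flat, 204 mm long, 35 mm wide, 9 mm high; its middle.
Not all that is in view belongs to the job. What is shaped like the part that bears bearing_new_center but pink is not meant.

How it is judged:
By the outcome, as a careful person would: the job done as asked, in the order asked, and still so for the second after the job is handed in, while the arm keeps its last pose, push and grip.
It also fails if it takes over 54 s, if anything falls off the work surface, if the arm or the gripper's body presses on something with over 40 N, if the wrist force passes 120 N, or if a joint passes its speed limit or range.

### The arm

A 6-joint arm with a two-finger parallel gripper is mounted at the origin on a cart in front of the work surface, level with it; the furniture and walls round the work are solid. World frame = base frame: x ahead of the robot, y to its left, z up, the work surface at z = 0. Lengths are in mm, angles in rad, forces in N, time in s.
With the tool pointing down it reaches from about 325 to 775 mm from the base axis. Payload 9.3 kg.
Tool frame: the origin (TCP) lies between the finger pads; the fingertips stand 11 mm ahead of it and the grasp point (between the pads) lies 8 mm behind it (env.tip_reach is the distance from the TCP to the fingertips, in mm); x points along the fingers, z is the direction in which the jaws open and shut, and the axes are right-handed (so a half turn about x gives the same grasp; the last joint's range is limited). The gripper opens to 85 mm and grips with 20 to 120 N. Pads are 22 mm wide; open, the fingers measure 114 mm over their backs; the gripper's body (76 mm by 85 mm) begins 54 mm behind the grasp point. The pads swing forward as they close: fully open they stand 13 mm farther back than shut.
Start: joints at [1.016, 0.259, 0.021, 1.334, 0, 1.418], TCP at [215.092, 506.193, 209.279] pointing down, gripper open.
Joint ranges: [-3.04, 3.04], [-0.91, 1.82], [-1.04, 1.36], [-1.92, 1.95], [-1.52, 1.45], [-3.14, 3.14]. Speed limits (rad/s): [2.22, 2.22, 2.79, 3.14, 3.14, 3.14].

### API

Orientations are given as a unit quaternion [x, y, z, w].
In Python, from cell import env gives the robot as it stands.
- The arm moves only by the tool carry_out, never from a script. Its argument "moves" is a list of rows, each an object with "linear": the shift along the world's x, y, z as a fraction of full scale, a list of three; "turn": the turn about the world's z as a fraction of full scale. A call has 1 to 5 rows; each row shifts and turns the commanded pose from where the row before left it; what a row does not reach is not made up. Full scale, the value 1, is 30 mm for a shift and 0.12 rad for a turn. A row lasts 1/12 s, in which the tool goes at most 41.7 mm and 7.16 degrees, less where a joint would pass 70% of its speed; a pose out of reach is approached as far as the arm can. A call with a number of a shift or a turn outside -1 to 1 is refused whole. A call with a gripper value outside its range is refused whole. "jaw" is the closure in counts, from 0 (fully open) to 255 (shut), set as the call begins (left out, the last holds). The fingers move at their own pace and stop on an object; "newtons" is the grip in N (left out, the last holds). Time passes only in rows, so rows that do not move let the fingers close. It gives the time, the measured TCP pose, the force and the opening at its end, in the units of the state.
- env.sense(): the state, without advancing time (a new reading comes with each control period).
- env.get_image(name): name is "side" or "top"; returns the picture (400x640x3 uint8, blue, green, red); there is no depth.
- env.camera_info(name): a dict with "intrinsics" (3x3 intrinsics, pixels), "view" (4x4, takes a point from world to camera coordinates). Camera axes: x right, y up, looking along -z (the intrinsics and any distortion apply to the point x, -y, -z); pixel columns grow to the right and rows downward; lengths in mm; the calibration is good to about 2 mm. A picture is of the moment at which its call begins. camera_info takes no time and is no camera call.
- env.finish_job(): hands the job in, once; it reports no verdict.
The state is a dict: "time_s": time; "joint_pos": joint angles; "joint_velocities": joint speeds; "joint_efforts": joint torques, N m; "ee_pos": TCP position; "tcp_rot": TCP orientation; "force": force on the tool from outside, world axes, zero at the start; "ft_torque": the same for the moment, N m; "finger_gap": finger opening in mm.
Only numpy, scipy, OpenCV 4.12 (cv2) and the standard library are available. Lean on these libraries where they do the work, as an engineer would, in place of code of your own. Each camera call takes 0.05 s, during which the arm holds its last target. There are 200 camera calls.

## Working session

There is one attempt and no reset: what is moved stays moved. The work goes in short steps, Python scripts to look and compute and a tool call to move; the robot and the scene stay as the last step left them, time stands still between calls to the robot, and variables do not carry over. Pictures are saved under pics/ and viewed, about 8 in all and at most 12, crops included, and the job is handed in when it is done.

Besides the shell and the picture viewer there is one more tool, called after ">>>" by a JSON object that holds its "fn" and its "kwargs". carry_out: Moves the arm, as the interface text tells. Shift numbers are shares of 30 mm and turn numbers shares of 0.12 rad, none past 1 either way. Its arguments: {"type":"object","properties":{"moves":{"type":"array","items":{"type":"object","properties":{"linear":{"type":"array","items":{"type":"number","minimum":-1,"maximum":1}},"turn":{"type":"number","minimum":-1,"maximum":1}}}},"jaw":{"type":"number"},"newtons":{"type":"number"}},"required":["moves"]}

```bash
mkdir -p pics; ls; python3 - <<'E'
from cell import env
import cv2
for n in("side","top"):
    im=env.get_image(n); cv2.imwrite(f"pics/{n}0.png",im)
    c=env.camera_info(n); print(n,c)
s=env.sense(); print(s['ee_pos'],s['tcp_rot'],s['finger_gap'],s['time_s'],env.tip_reach)
E
```

```text
pics
side {'intrinsics': array([[364.94753449,   0.        , 315.9362441 ],
       [  0.        , 364.94753449, 197.92288054],
       [  0.        ,   0.        ,   1.        ]]), 'view': array([[ 8.41823090e-01, -5.39753050e-01, -7.27771254e-04,
        -4.46976692e+02],
       [ 1.95638106e-01,  3.03868765e-01,  9.32410588e-01,
        -2.16967062e+02],
       [-5.03050312e-01, -7.85067142e-01,  3.61400007e-01,
        -6.32842758e+02],
       [ 0.00000000e+00,  0.00000000e+00,  0.00000000e+00,
         1.00000000e+00]])}
top {'intrinsics': array([[385.84184908,   0.        , 319.04353334],
       [  0.        , 385.84184908, 198.62553739],
       [  0.        ,   0.        ,   1.        ]]), 'view': array([[-2.67907135e-02, -9.99475636e-01, -1.81854760e-02,
         6.91909418e+01],
       [ 9.94958041e-01, -2.84196387e-02,  9.61811859e-02,
        -5.68392336e+02],
       [-9.66475766e-02, -1.55170229e-02,  9.95197703e-01,
        -9.15678272e+02],
       [ 0.00000000e+00,  0.00000000e+00,  0.00000000e+00,
         1.00000000e+00]])}
[214.9512337  505.97276654 208.7194001 ] [-0.39034787  0.59009267  0.38998473  0.58934802] 85.49766519321125 0.1 11.0
```

View pics/side0.png

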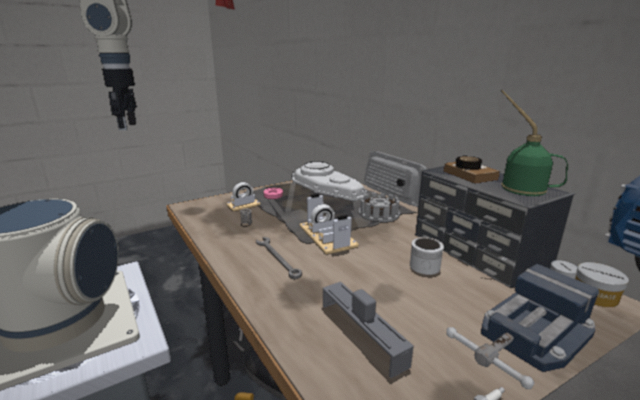

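View pics/top0.png

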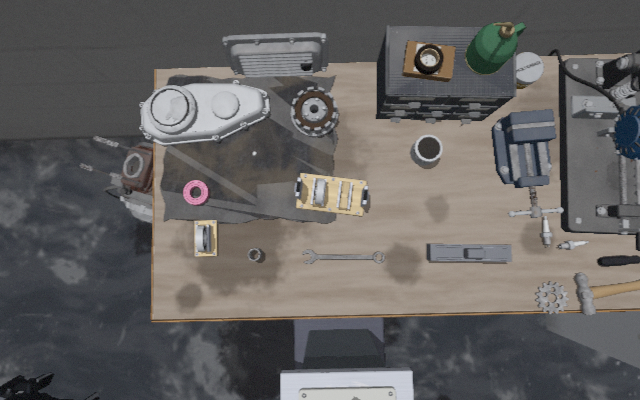

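The top view shows two ring shapes. The steel one on edge in the small plywood stand at about (205,237) is the bearing to move. The pink ring lying flat at (196,192) is the decoy. The rack is at (332,194), with its old bearing in the left (+y) slot, so the right slot is free. The keeper is at (470,253).

```bash
cat > h.py <<'E'
from cell import env
import cv2, numpy as np
def cam(n):
    c=env.camera_info(n); return c['intrinsics'],c['view']
def proj(n,p):
    K,V=cam(n); q=V[:3,:3]@np.array(p,float)+V[:3,3]; q=q*[1,-1,-1]; u=K@q; return u[:2]/u[2]
def ray(n,u,z):
    K,V=cam(n); d=np.linalg.inv(K)@[u[0],u[1],1]*[1,-1,-1]; R=V[:3,:3]
    o=-R.T@V[:3,3]; w=R.T@d; return o+w*(z-o[2])/w[2]
def st():
    s=env.sense(); print(s['time_s'],np.round(s['ee_pos'],1),np.round(s['force'],1),round(s['finger_gap'],1))
E
python3 - <<'E'
from h import *
t=cv2.imread('pics/top0.png'); hsv=cv2.cvtColor(t,cv2.COLOR_BGR2HSV)
print(hsv[225,197],hsv[250,205],hsv[230,350],hsv[208,330],hsv[253,440],hsv[253,472])
m=cv2.inRange(hsv,(12,70,150),(30,255,255))
def rect(mask,box,z,name):
    x0,y0,x1,y1=box; k=np.zeros_like(mask); k[y0:y1,x0:x1]=mask[y0:y1,x0:x1]
    p=cv2.findNonZero(k); r=cv2.minAreaRect(p); c=cv2.boxPoints(r)
    w=np.array([ray('top',q,z) for q in c]); print(name,len(p),r,'\n',w.mean(0).round(1),w[:,:2].round(0).tolist())
rect(m,(185,212,225,265),10,'stand'); rect(m,(285,165,380,225),10,'rack')
g=cv2.inRange(hsv,(0,0,0),(179,60,140)); rect(g,(422,238,518,268),42,'keeper')
def crop(im,b,f): return cv2.resize(im[b[1]:b[3],b[0]:b[2]],None,fx=f,fy=f,interpolation=cv2.INTER_CUBIC)
A=np.zeros((600,800,3),np.uint8)
a=crop(t,(180,212,230,262),6);A[:300,:300]=a
a=crop(t,(285,165,380,220),5);A[:275,305:780]=a
a=crop(t,(420,235,520,270),5);A[305:480,:500]=a
a=crop(cv2.imread('pics/side0.png'),(225,170,285,230),4);A[305:545,510:750]=a
cv2.imwrite('pics/c1.png',A)
E
```

```text
[130   4 185] [20 26 88] [ 14  33 161] [ 10   8 182] [110  16 141] [117  18 140]
stand 71 ((207.5, 238.5), (35.0, 17.0), 90.0) 
 [480.6 333.1  10. ] [[524.0, 354.0], [523.0, 312.0], [437.0, 312.0], [438.0, 354.0]]
rack 231 ((331.1922912597656, 193.96153259277344), (66.85472106933594, 35.101829528808594), 7.125016689300537) 
 [582.9  23.3  10. ] [[552.0, 112.0], [639.0, 99.0], [613.0, -66.0], [527.0, -52.0]]
keeper 1421 ((468.07220458984375, 253.08929443359375), (86.07892608642578, 19.409666061401367), 0.8425242304801941) 
 [ 429.6 -294.8   42. ] [[411.0, -193.0], [456.0, -196.0], [448.0, -398.0], [403.0, -394.0]]
```

View pics/c1.png

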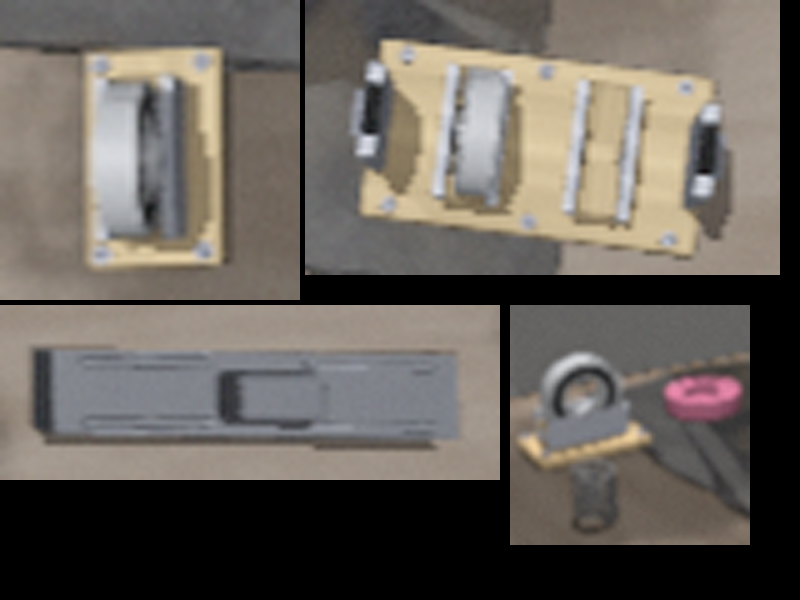

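```bash
python3 - <<'E'
from h import *
K,V=cam('top'); print('campos',-V[:3,:3].T@V[:3,3])
def px(p,f,ox,oy,cx=0,cy=0): return ((p[0]-cx+.5)/f-.5+ox,(p[1]-cy+.5)/f-.5+oy)
def go(name,pts,z,*a):
    w=np.array([ray('top',px(p,*a),z) for p in pts])[:,:2]
    print(name,w.mean(0).round(1),w.round(1).tolist(),'sides',[round(float(np.linalg.norm(w[i]-w[i-1])),1) for i in range(len(w))],'yaw deg of edges',[round(float(np.degrees(np.arctan2(*(w[i]-w[i-1])[::-1]))),1) for i in range(len(w))])
S=(6,180,212);R=(5,285,165,305,0);Kp=(5,420,235,0,305)
go('stand',[(84,50),(222,46),(222,264),(88,268)],10,*S)
go('rack',[(382,40),(713,80),(692,257),(361,213)],10,*R)
go('pads',[(373,113),(707,152)],90,*R)
go('keeper bar',[(50,350),(457,352),(457,438),(50,432)],42,*Kp)
go('block',[(242,372),(325,374),(324,426),(241,424)],76,*Kp)
go('bearing top',[(119,85),(119,235)],46,*S)
go('oldbearing',[(488,72),(474,195)],46,*R)
E
```

```text
campos [478.88211387  38.7925549  967.2078321 ]
stand [482.6 338.7] [[527.4, 368.0], [527.5, 310.4], [437.8, 310.5], [437.6, 365.9]] sides [89.9, 57.6, 89.7, 55.5] yaw deg of edges [1.3, -89.9, 179.9, 90.2]
rack [582.5  23.8] [[638.8, 99.8], [613.7, -65.3], [525.6, -51.5], [552.0, 112.2]] sides [87.7, 167.0, 89.2, 165.8] yaw deg of edges [-8.1, -98.7, 171.1, 80.8]
pads [580.6  23.5] [[591.8, 99.6], [569.4, -52.6]] sides [153.8, 153.8] yaw deg of edges [81.6, -98.4]
keeper bar [ 431.6 -300.2] [[454.2, -205.9], [448.2, -397.0], [408.1, -394.0], [415.8, -203.8]] sides [38.5, 191.2, 40.2, 190.4] yaw deg of edges [-3.1, -91.8, 175.7, 87.7]
block [ 430.2 -301.1] [[442.9, -283.3], [441.0, -320.8], [417.6, -318.7], [419.5, -281.4]] sides [23.5, 37.5, 23.5, 37.4] yaw deg of edges [-4.7, -92.9, 175.0, 87.1]
bearing top [481.5 341.4] [[511.3, 341.5], [451.8, 341.3]] sides [59.4, 59.4] yaw deg of edges [0.2, -179.8]
oldbearing [586.1  50.9] [[615.7, 46.7], [556.4, 55.0]] sides [59.9, 59.9] yaw deg of edges [-8.0, 172.0]
```

```bash
python3 - <<'E'
from h import *
from scipy.spatial.transform import Rotation as R
s=env.sense(); m=R.from_quat(s['tcp_rot']).as_matrix(); print(m.round(3)); z=m[:,2]; print('jaw yaw',np.degrees(np.arctan2(z[1],z[0])))
d=np.array([482,340.5,160])-[215,506,209]; print(d/30)
E
```

```text
[[-0.001 -0.92   0.391]
 [-0.001  0.391  0.92 ]
 [-1.     0.    -0.001]]
jaw yaw 66.97823692633368
[ 8.9        -5.51666667 -1.63333333]
```

>>> {"fn": "carry_out", "kwargs": {"moves": [{"linear": [1,-0.6,0],"turn": 0.7},{"linear": [1,-0.6,0],"turn": 0.7},{"linear": [1,-0.6,0],"turn": 0.7},{"linear": [1,-0.6,0],"turn": 0.7},{"linear": [1,-0.6,0],"turn": 0.6}], "jaw": 100, "newtons": 60}}

```text
time_s: 0.52
ee_pos: [366.1, 415.1, 209.0]
tcp_rot: [-0.503, 0.497, 0.503, 0.497]
force: [0.1, 1.6, -0.9]
finger_gap: 51.8
```

>>> {"fn": "carry_out", "kwargs": {"moves": [{"linear": [1,-0.6,-0.4]},{"linear": [1,-0.6,-0.4]},{"linear": [1,-0.65,-0.4]},{"linear": [0.9,-0.65,-0.4]},{"linear": [0,0,0]}]}}

```text
$.moves[0]: bad value
```

>>> {"fn": "carry_out", "kwargs": {"moves": [{"linear": [1,-0.6,-0.4],"turn": 0},{"linear": [1,-0.6,-0.4],"turn": 0},{"linear": [1,-0.65,-0.4],"turn": 0},{"linear": [0.9,-0.65,-0.4],"turn": 0},{"linear": [0,0,0],"turn": 0}]}}

```text
time_s: 0.93
ee_pos: [485.4, 337.4, 157.9]
tcp_rot: [-0.501, 0.501, 0.5, 0.498]
force: [-1.5, 0.1, -0.9]
finger_gap: 51.8
```

```bash
python3 - <<'E'
from h import *
from scipy.spatial.transform import Rotation as R
st(); z=R.from_quat(env.sense()['tcp_rot']).as_matrix()[:,2]; print('jaw yaw',np.degrees(np.arctan2(z[1],z[0])))
def crop(n,b,f): im=env.get_image(n); return cv2.resize(im[b[1]:b[3],b[0]:b[2]],None,fx=f,fy=f,interpolation=cv2.INTER_CUBIC)
a=crop('top',(165,195,245,275),5); b=crop('side',(195,120,275,220),4)
A=np.zeros((400,720,3),np.uint8);A[:,:400]=a;A[:,400:720]=b;cv2.imwrite('pics/c2.png',A)
E
```

```text
0.9333 [485.4 337.4 157.9] [-1.5  0.1 -0.9] 51.8
jaw yaw 90.104549403969
```

View pics/c2.png

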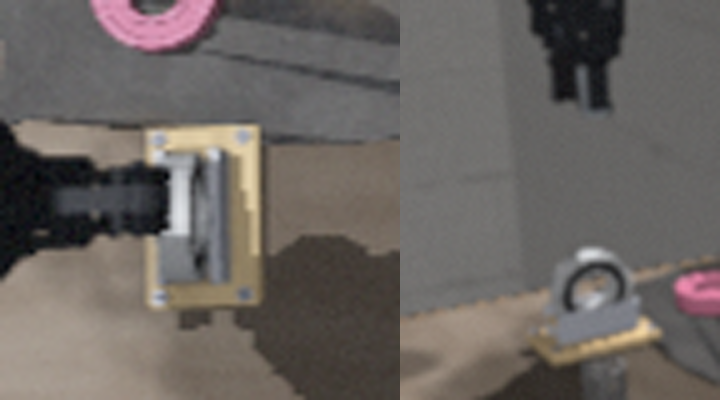

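The crop confirms it: the steel bearing on edge sits under the gripper, and the pink ring is off to the side. I'm descending now.

>>> {"fn": "carry_out", "kwargs": {"moves": [{"linear": [-0.1,0.09,-0.5],"turn": 0},{"linear": [0,0,-0.9],"turn": 0},{"linear": [0,0,-0.9],"turn": 0},{"linear": [0,0,-0.7],"turn": 0},{"linear": [0,0,-0.5],"turn": 0}]}}

```text
time_s: 1.45
ee_pos: [477.3, 344.5, 54.8]
tcp_rot: [-0.502, 0.499, 0.502, 0.498]
force: [-0.2, -0.1, 0.1]
finger_gap: 52.0
```

>>> {"fn": "carry_out", "kwargs": {"moves": [{"linear": [0,0,0],"turn": 0},{"linear": [0,0,0],"turn": 0}]}}

```text
time_s: 1.62
ee_pos: [478.1, 344.6, 56.5]
tcp_rot: [-0.502, 0.498, 0.502, 0.498]
force: [0.3, 0.1, 0.3]
finger_gap: 51.7
```

>>> {"fn": "carry_out", "kwargs": {"moves": [{"linear": [0.12,-0.14,-0.15],"turn": 0},{"linear": [0,0,0],"turn": 0},{"linear": [0,0,0],"turn": 0}]}}

```text
time_s: 1.87
ee_pos: [483.2, 339.8, 52.7]
tcp_rot: [0.502, -0.498, -0.501, -0.499]
force: [0.2, 0.8, 0.4]
finger_gap: 51.9
```

>>> {"fn": "carry_out", "kwargs": {"moves": [{"linear": [0,0,0],"turn": 0},{"linear": [0,0,0],"turn": 0},{"linear": [0,0,0],"turn": 0},{"linear": [0,0,0],"turn": 0},{"linear": [0,0,0],"turn": 0}], "jaw": 255, "newtons": 40}}

```text
time_s: 2.28
ee_pos: [483.8, 340.3, 53.6]
tcp_rot: [0.502, -0.497, -0.501, -0.5]
force: [-0.7, 0.6, 12.1]
finger_gap: 0.3
```

>>> {"fn": "carry_out", "kwargs": {"moves": [{"linear": [0,0,0],"turn": 0},{"linear": [0,0,0],"turn": 0},{"linear": [0,0,0],"turn": 0},{"linear": [0,0,0],"turn": 0},{"linear": [0,0,0],"turn": 0}]}}

```text
time_s: 2.7
ee_pos: [483.8, 340.5, 53.6]
tcp_rot: [0.502, -0.497, -0.501, -0.5]
force: [-0.2, 0.8, 11.0]
finger_gap: -0.0
```

The jaws closed fully, so I missed the bearing. I'm looking at it from close by.

```bash
cat >> h.py <<'E'
def crop(n,b,f): im=env.get_image(n); return cv2.resize(im[b[1]:b[3],b[0]:b[2]],None,fx=f,fy=f,interpolation=cv2.INTER_CUBIC)
def two(name,bt,bs,ft,fs):
    a=crop('top',bt,ft); b=crop('side',bs,fs)
    A=np.zeros((max(a.shape[0],b.shape[0]),a.shape[1]+b.shape[1],3),np.uint8);A[:a.shape[0],:a.shape[1]]=a;A[:b.shape[0],a.shape[1]:]=b;cv2.imwrite(f'pics/{name}.png',A)
E
python3 - <<'E'
from h import *
st(); two('c3',(165,195,245,275),(205,150,285,240),5,5)
E
```

```text
2.7 [483.8 340.5  53.6] [-0.2  0.8 11. ] -0.0
```

View pics/c3.png

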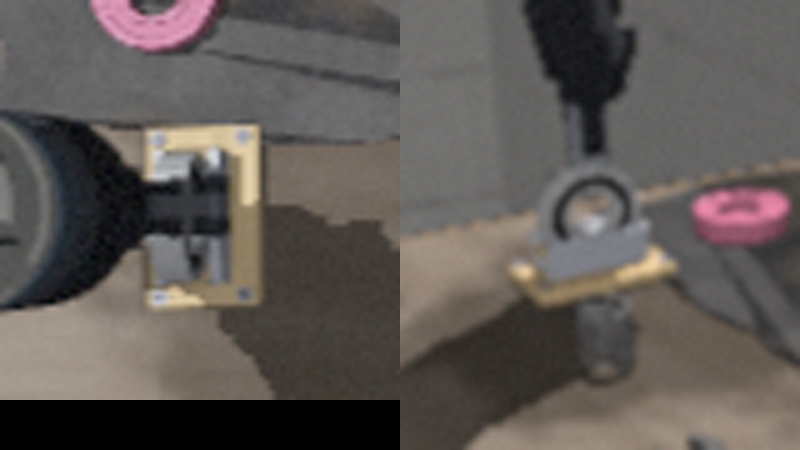

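```bash
python3 - <<'E'
from h import *
for z in (43,60,77,90): 
  p=[483.8,340.5,z]; t=proj('top',p); s=proj('side',p)
  print(z,'top crop',((t-[165,195])*5).round(), 'side crop',((s-[205,150])*5).round()+[400,0])
s=proj('side',[482,340,46]); print('bearing ctr side',((s-[205,150])*5).round()+[400,0])
s=env.sense(); print(s['ft_torque'],np.round(s['joint_pos'],3))
V=cam('side')[1]; print(-V[:3,:3].T@V[:3,3])
E
```

```text
43 top crop [176. 211.] side crop [593. 205.]
60 top crop [164. 211.] side crop [591. 179.]
77 top crop [152. 211.] side crop [589. 153.]
90 top crop [143. 212.] side crop [588. 133.]
bearing ctr side [590. 201.]
[ 0.13785201  0.09405548 -0.00543496] [ 0.471  0.411 -0.163  0.993  0.     0.465]
[ 100.37057857 -672.15157533  430.68646677]
```

The tips appear to rest on top of the bearing, about 34 mm higher than the reported TCP implies. I'm backing off to check this from a clear view.

>>> {"fn": "carry_out", "kwargs": {"moves": [{"linear": [0,0,0.8],"turn": 0},{"linear": [0,0,0.9],"turn": 0},{"linear": [0,0,0],"turn": 0},{"linear": [0,0,0],"turn": 0},{"linear": [0,0,0],"turn": 0}]}}

```text
time_s: 3.22
ee_pos: [482.5, 339.6, 102.5]
tcp_rot: [-0.502, 0.498, 0.502, 0.498]
force: [-0.2, -0.1, -0.1]
finger_gap: 0.2
```

```bash
python3 - <<'E'
from h import *
st(); s=env.sense(); print(np.round(s['joint_pos'],3),s['tcp_rot'])
two('c4',(135,185,235,265),(205,110,285,220),4,5)
p=np.array(s['ee_pos'])
for dz in(-11,0,25): print(dz,((proj('top',p+[0,0,dz])-[135,185])*4).round(),((proj('side',p+[0,0,dz])-[205,110])*5).round()+[400,0])
E
```

```text
3.2167 [482.5 339.6 102.5] [-0.2 -0.1 -0.1] 0.2
[ 0.471  0.375 -0.085  1.111  0.     0.465] [-0.50153961  0.49845436  0.50156344  0.49843293]
-11 [235. 211.] [586. 331.]
0 [228. 212.] [585. 314.]
25 [212. 212.] [581. 274.]
```

View pics/c4.png

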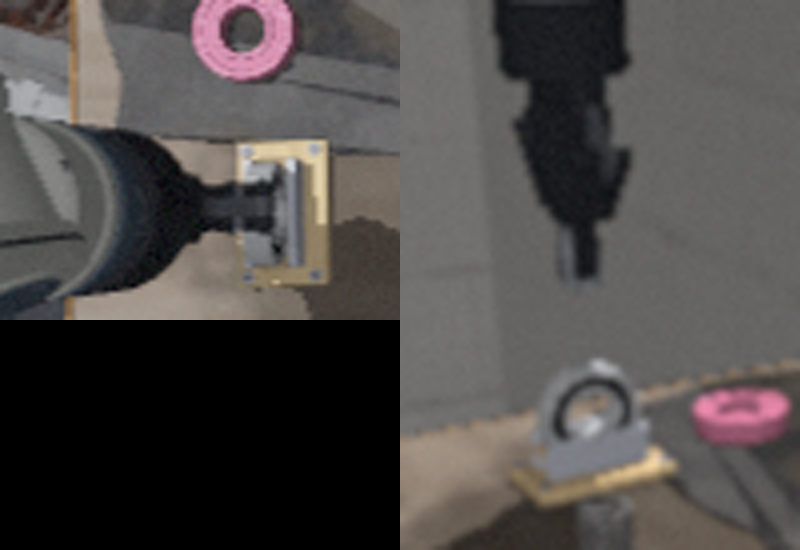

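>>> {"fn": "carry_out", "kwargs": {"moves": [{"linear": [0,0,0],"turn": 0},{"linear": [0,0,0],"turn": 0},{"linear": [0,0,0],"turn": 0},{"linear": [0,0,0],"turn": 0},{"linear": [0,0,0],"turn": 0}], "jaw": 110}}

```text
time_s: 3.73
ee_pos: [482.7, 339.7, 102.6]
tcp_rot: [-0.502, 0.499, 0.502, 0.498]
force: [-0.2, -0.2, -0.3]
finger_gap: 48.8
```

>>> {"fn": "carry_out", "kwargs": {"moves": [{"linear": [0,0,-0.9],"turn": 0},{"linear": [0,0,-0.9],"turn": 0},{"linear": [0,0,-0.4],"turn": 0},{"linear": [0,0,0],"turn": 0},{"linear": [0,0,0],"turn": 0}]}}

```text
time_s: 4.15
ee_pos: [482.5, 339.6, 36.6]
tcp_rot: [-0.501, 0.499, 0.502, 0.498]
force: [-0.2, 0.2, 1.1]
finger_gap: 48.8
```

>>> {"fn": "carry_out", "kwargs": {"moves": [{"linear": [0,0,-0.3],"turn": 0},{"linear": [0,0,-0.2],"turn": 0},{"linear": [0,0,0],"turn": 0},{"linear": [0,0,0],"turn": 0}]}}

```text
time_s: 4.48
ee_pos: [482.7, 339.7, 21.8]
tcp_rot: [-0.502, 0.498, 0.502, 0.498]
force: [1.4, 0.6, 0.6]
finger_gap: 48.6
```

>>> {"fn": "carry_out", "kwargs": {"moves": [{"linear": [0,0,0],"turn": 0},{"linear": [0,0,0],"turn": 0},{"linear": [0,0,0],"turn": 0},{"linear": [0,0,0],"turn": 0},{"linear": [0,0,0],"turn": 0}], "jaw": 255, "newtons": 60}}

```text
time_s: 4.9
ee_pos: [482.9, 339.9, 22.2]
tcp_rot: [0.502, -0.498, -0.502, -0.499]
force: [0.0, -0.8, 2.2]
finger_gap: 14.9
```

```bash
python3 - <<'E'
from h import *
st(); two('c5',(135,185,235,265),(205,130,285,230),4,5)
E
```

```text
4.9 [482.9 339.9  22.2] [ 0.  -0.8  2.2] 14.9
```

View pics/c5.png

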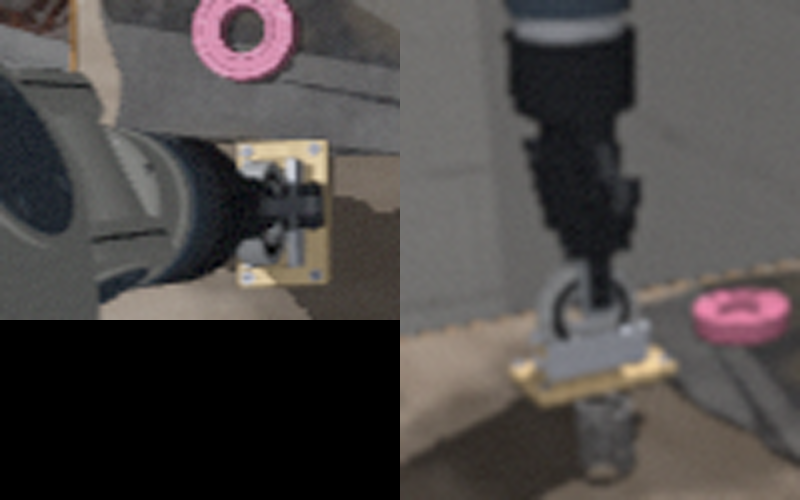

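Gripped: the gap is 14.9 mm with the fingers on the bearing's faces. I'm lifting it and carrying it over.

>>> {"fn": "carry_out", "kwargs": {"moves": [{"linear": [0,0,0.4],"turn": 0},{"linear": [0,0,0.8],"turn": 0},{"linear": [0,0,1],"turn": 0},{"linear": [0,0,0.9],"turn": 0},{"linear": [0.1,-0.4,0.4],"turn": 0}]}}

```text
time_s: 5.42
ee_pos: [486.2, 329.1, 129.7]
tcp_rot: [0.502, -0.497, -0.502, -0.499]
force: [-0.4, -0.3, -2.8]
finger_gap: 15.5
```

>>> {"fn": "carry_out", "kwargs": {"moves": [{"linear": [0.2,-0.8,0],"turn": -0.2},{"linear": [0.3,-1,0],"turn": -0.25},{"linear": [0.3,-1,0],"turn": -0.25},{"linear": [0.3,-1,0],"turn": -0.25},{"linear": [0.3,-1,0],"turn": -0.25}]}}

```text
time_s: 5.83
ee_pos: [527.4, 181.6, 125.8]
tcp_rot: [-0.464, 0.534, 0.464, 0.533]
force: [0.6, 0.1, -2.8]
finger_gap: 14.9
```

>>> {"fn": "carry_out", "kwargs": {"moves": [{"linear": [0.3,-1,0],"turn": 0},{"linear": [0.3,-1,0],"turn": 0},{"linear": [0.3,-1,0],"turn": 0},{"linear": [0.3,-1,0],"turn": 0},{"linear": [0.3,-1,0],"turn": 0}]}}

```text
time_s: 6.25
ee_pos: [572.2, 31.5, 125.8]
tcp_rot: [-0.464, 0.534, 0.465, 0.533]
force: [1.4, 0.5, -2.5]
finger_gap: 15.3
```

>>> {"fn": "carry_out", "kwargs": {"moves": [{"linear": [0.2,-0.9,0],"turn": 0},{"linear": [0.2,-0.5,0],"turn": 0},{"linear": [0,0,0],"turn": 0},{"linear": [0,0,0],"turn": 0},{"linear": [0,0,0],"turn": 0}]}}

```text
time_s: 6.67
ee_pos: [584.1, -7.8, 126.2]
tcp_rot: [-0.464, 0.533, 0.465, 0.533]
force: [0.8, 1.0, -2.5]
finger_gap: 14.9
```

```bash
python3 - <<'E'
from h import *
from scipy.spatial.transform import Rotation as R
st(); z=R.from_quat(env.sense()['tcp_rot']).as_matrix()[:,2]; print('jaw yaw',np.degrees(np.arctan2(z[1],z[0])))
two('c6',(275,155,385,235),(270,160,370,260),4,3.6)
E
```

```text
6.6667 [584.1  -7.8 126.2] [ 0.8  1.  -2.5] 14.9
jaw yaw 82.10661375076536
```

View pics/c6.png

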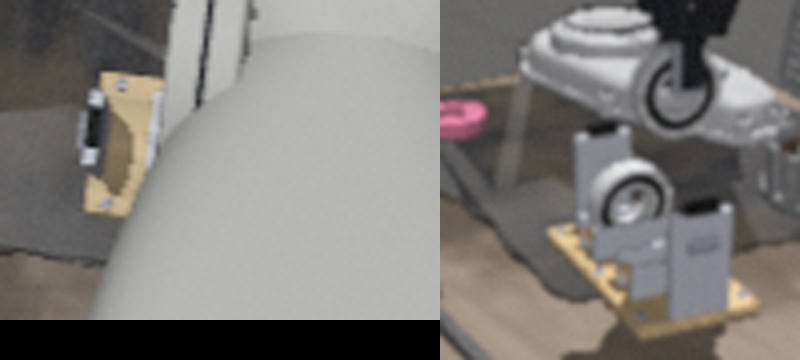

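```bash
python3 - <<'E'
from h import *
print('held pred',proj('side',[583.6,-7.8,150]),'seen 336.7 185.6'); print('old pred',proj('side',[586.7,55.2,46]),'seen 322.8 215.6')
print('per mm y',proj('side',[583.6,-6.8,150])-proj('side',[583.6,-7.8,150]))
E
```

```text
held pred [336.33587328 183.30173104] seen 336.7 185.6
old pred [322.47035387 214.17752379] seen 322.8 215.6
per mm y [-0.24570642 -0.11468509]
```

>>> {"fn": "carry_out", "kwargs": {"moves": [{"linear": [-0.22,0,0],"turn": -0.07},{"linear": [0,0,-0.8],"turn": 0},{"linear": [0,0,-0.9],"turn": 0},{"linear": [0,0,0],"turn": 0},{"linear": [0,0,0],"turn": 0}]}}

```text
time_s: 7.18
ee_pos: [576.8, -7.5, 75.3]
tcp_rot: [-0.462, 0.536, 0.463, 0.534]
force: [0.4, -0.1, -2.0]
finger_gap: 15.0
```

>>> {"fn": "carry_out", "kwargs": {"moves": [{"linear": [0.02,-0.02,-0.5],"turn": 0},{"linear": [0,0,-0.5],"turn": 0},{"linear": [0,0,-0.2],"turn": 0},{"linear": [0,0,-0.1],"turn": 0},{"linear": [0,0,0],"turn": 0}]}}

```text
time_s: 7.6
ee_pos: [578.9, -8.8, 37.4]
tcp_rot: [-0.462, 0.535, 0.462, 0.535]
force: [0.4, 0.9, -1.3]
finger_gap: 15.0
```

>>> {"fn": "carry_out", "kwargs": {"moves": [{"linear": [0,0,-0.15],"turn": 0},{"linear": [0,0,-0.15],"turn": 0},{"linear": [0,0,0],"turn": 0}]}}

```text
time_s: 7.85
ee_pos: [578.5, -8.9, 27.4]
tcp_rot: [-0.462, 0.535, 0.462, 0.535]
force: [-1.1, 0.2, -3.2]
finger_gap: 14.7
```

>>> {"fn": "carry_out", "kwargs": {"moves": [{"linear": [0,0,-0.1],"turn": 0},{"linear": [0,0,-0.05],"turn": 0},{"linear": [0,0,0],"turn": 0},{"linear": [0,0,0],"turn": 0}]}}

```text
time_s: 8.18
ee_pos: [578.6, -8.9, 23.2]
tcp_rot: [-0.462, 0.535, 0.462, 0.535]
force: [0.2, 0.5, -2.2]
finger_gap: 15.5
```

>>> {"fn": "carry_out", "kwargs": {"moves": [{"linear": [0,0,0],"turn": 0},{"linear": [0,0,0],"turn": 0},{"linear": [0,0,0],"turn": 0},{"linear": [0,0,0],"turn": 0}], "jaw": 155}}

```text
time_s: 8.52
ee_pos: [578.9, -8.9, 23.5]
tcp_rot: [-0.462, 0.535, 0.462, 0.535]
force: [0.9, -0.6, -0.9]
finger_gap: 33.5
```

>>> {"fn": "carry_out", "kwargs": {"moves": [{"linear": [0,0,0.3],"turn": 0},{"linear": [0,0,0.7],"turn": 0},{"linear": [0,0,0.9],"turn": 0},{"linear": [0,0,1],"turn": 0},{"linear": [0,0,1],"turn": 0}]}}

```text
time_s: 8.93
ee_pos: [578.3, -8.8, 142.2]
tcp_rot: [-0.462, 0.535, 0.462, 0.535]
force: [1.5, -0.2, -0.0]
finger_gap: 33.3
```

>>> {"fn": "carry_out", "kwargs": {"moves": [{"linear": [-0.49,-0.97,0],"turn": 0.2},{"linear": [-0.49,-0.97,0],"turn": 0.2},{"linear": [-0.49,-0.97,0],"turn": 0.2},{"linear": [-0.49,-0.97,0],"turn": 0.2},{"linear": [-0.49,-0.97,0],"turn": 0.07}], "jaw": 50}}

```text
time_s: 9.35
ee_pos: [504.4, -155.5, 141.3]
tcp_rot: [-0.49, 0.51, 0.49, 0.51]
force: [0.7, 0.3, 0.2]
finger_gap: 68.7
```

>>> {"fn": "carry_out", "kwargs": {"moves": [{"linear": [-0.49,-0.97,0],"turn": 0},{"linear": [-0.49,-0.97,0],"turn": 0},{"linear": [-0.49,-0.97,0],"turn": 0},{"linear": [-0.49,-0.97,0],"turn": 0},{"linear": [-0.49,-0.97,0],"turn": 0}]}}

```text
time_s: 9.77
ee_pos: [430.8, -301.2, 141.3]
tcp_rot: [-0.49, 0.51, 0.489, 0.51]
force: [1.3, -0.6, -0.1]
finger_gap: 68.4
```

>>> {"fn": "carry_out", "kwargs": {"moves": [{"linear": [0,0,0],"turn": 0},{"linear": [0,0,0],"turn": 0}]}}

```text
time_s: 9.93
ee_pos: [430.9, -301.4, 140.9]
tcp_rot: [-0.489, 0.511, 0.488, 0.511]
force: [-0.6, 0.2, 0.5]
finger_gap: 68.7
```

```bash
python3 - <<'E'
from h import *
from scipy.spatial.transform import Rotation as R
st(); z=R.from_quat(env.sense()['tcp_rot']).as_matrix()[:,2]; print('jaw yaw',np.degrees(np.arctan2(z[1],z[0])))
two('c7',(285,165,385,225),(290,180,420,380),4,3)
E
```

```text
9.9333 [ 430.9 -301.4  140.9] [-0.6  0.2  0.5] 68.7
jaw yaw 87.42352762987345
```

View pics/c7.png

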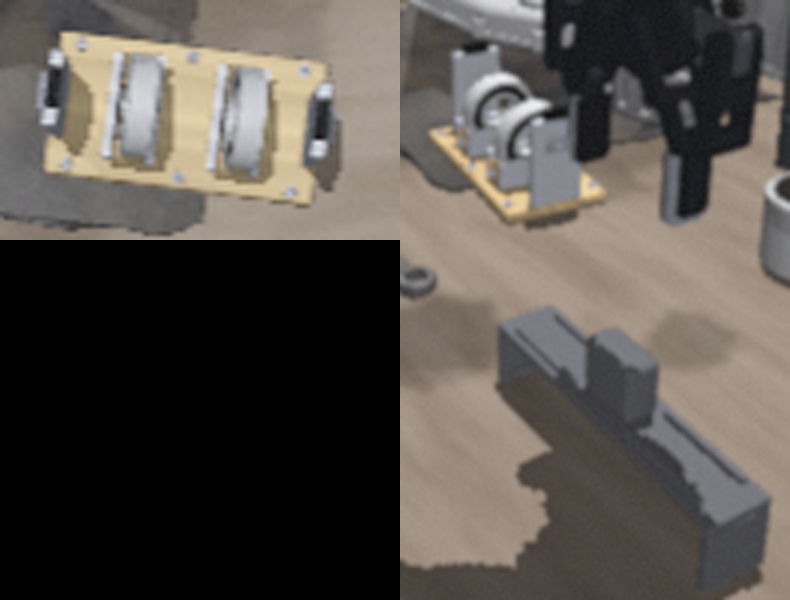

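```bash
python3 - <<'E'
from h import *
for z in (130,150,165,180,195): print(z, ((proj('side',[430,-301-38,z])-[290,180])*3+[400,0]).round(), ((proj('side',[430,-301+38,z])-[290,180])*3+[400,0]).round())
print(((proj('side',[431,-301,76])-[290,180])*3+[400,0]).round(),'block top centre seen ~ (622,348)')
E
```

```text
130 [678. 288.] [582. 222.]
150 [680. 253.] [584. 189.]
165 [683. 225.] [585. 164.]
180 [685. 198.] [586. 139.]
195 [687. 169.] [587. 113.]
[624. 340.] block top centre seen ~ (622,348)
```

>>> {"fn": "carry_out", "kwargs": {"moves": [{"linear": [0,0.02,-0.5],"turn": 0.04},{"linear": [0,0,-0.9],"turn": 0},{"linear": [0,0,-0.9],"turn": 0},{"linear": [0,0,-0.7],"turn": 0},{"linear": [0,0,0],"turn": 0}]}}

```text
time_s: 10.45
ee_pos: [430.6, -296.4, 47.0]
tcp_rot: [-0.489, 0.509, 0.493, 0.509]
force: [0.0, 0.6, 0.5]
finger_gap: 68.9
```

>>> {"fn": "carry_out", "kwargs": {"moves": [{"linear": [0,0,-0.3],"turn": 0},{"linear": [0,0,-0.3],"turn": 0},{"linear": [0,0,-0.2],"turn": 0},{"linear": [0,0,0],"turn": 0},{"linear": [0,0,0],"turn": 0}]}}

```text
time_s: 10.87
ee_pos: [431.9, -299.3, 26.5]
tcp_rot: [-0.491, 0.509, 0.491, 0.509]
force: [0.3, 0.7, 0.1]
finger_gap: 68.3
```

>>> {"fn": "carry_out", "kwargs": {"moves": [{"linear": [-0.02,-0.04,-0.15],"turn": 0},{"linear": [0,0,-0.15],"turn": 0},{"linear": [0,0,0],"turn": 0},{"linear": [0,0,0],"turn": 0}]}}

```text
time_s: 11.2
ee_pos: [430.9, -300.5, 17.1]
tcp_rot: [-0.49, 0.509, 0.491, 0.509]
force: [-0.4, 0.8, -0.5]
finger_gap: 68.8
```

>>> {"fn": "carry_out", "kwargs": {"moves": [{"linear": [0,0,0],"turn": 0},{"linear": [0,0,0],"turn": 0},{"linear": [0,0,0],"turn": 0},{"linear": [0,0,0],"turn": 0},{"linear": [0,0,0],"turn": 0}], "jaw": 255, "newtons": 100}}

```text
time_s: 11.62
ee_pos: [431.9, -301.4, 18.7]
tcp_rot: [-0.492, 0.509, 0.49, 0.509]
force: [-1.0, -0.8, 12.3]
finger_gap: 38.8
```

>>> {"fn": "carry_out", "kwargs": {"moves": [{"linear": [0,0,0],"turn": 0},{"linear": [0,0,0],"turn": 0}]}}

```text
time_s: 11.78
ee_pos: [432.0, -301.4, 18.8]
tcp_rot: [-0.492, 0.509, 0.49, 0.509]
force: [-0.4, -1.0, 12.3]
finger_gap: 38.9
```

Gripped: the gap is 38.9 mm and the tips are on the bar. In c7 both bearings stand upright in the rack. I'm lifting the keeper.

>>> {"fn": "carry_out", "kwargs": {"moves": [{"linear": [0,0,0.4],"turn": 0},{"linear": [0,0,0.8],"turn": 0},{"linear": [0,0,1],"turn": 0},{"linear": [0,0,1],"turn": 0},{"linear": [0,0,1],"turn": 0}]}}

```text
time_s: 12.2
ee_pos: [430.8, -300.2, 144.5]
tcp_rot: [-0.49, 0.509, 0.491, 0.509]
force: [0.6, -1.6, -2.5]
finger_gap: 38.6
```

>>> {"fn": "carry_out", "kwargs": {"moves": [{"linear": [0.2,0.5,0],"turn": -0.2},{"linear": [0.46,0.95,0],"turn": -0.2},{"linear": [0.46,0.95,0],"turn": -0.2},{"linear": [0.46,0.95,0],"turn": -0.2},{"linear": [0.46,0.95,0],"turn": -0.13}]}}

```text
time_s: 12.62
ee_pos: [492.5, -170.2, 143.3]
tcp_rot: [-0.461, 0.536, 0.461, 0.536]
force: [0.4, -0.4, -1.5]
finger_gap: 39.1
```

>>> {"fn": "carry_out", "kwargs": {"moves": [{"linear": [0.46,0.95,0],"turn": 0},{"linear": [0.46,0.95,0],"turn": 0},{"linear": [0.46,0.95,0],"turn": 0},{"linear": [0.46,0.95,0],"turn": 0},{"linear": [0.46,0.95,0],"turn": 0}]}}

```text
time_s: 13.03
ee_pos: [561.6, -27.4, 143.2]
tcp_rot: [-0.461, 0.536, 0.462, 0.536]
force: [0.8, -0.2, -1.8]
finger_gap: 38.7
```

>>> {"fn": "carry_out", "kwargs": {"moves": [{"linear": [0.46,0.95,0],"turn": 0},{"linear": [0.2,0.6,0],"turn": 0},{"linear": [0,0,0],"turn": 0},{"linear": [0,0,0],"turn": 0},{"linear": [0,0,0],"turn": 0}]}}

```text
time_s: 13.45
ee_pos: [580.7, 17.2, 143.1]
tcp_rot: [-0.461, 0.536, 0.462, 0.535]
force: [1.1, -0.2, -0.9]
finger_gap: 38.7
```

```bash
python3 - <<'E'
from h import *
from scipy.spatial.transform import Rotation as R
st(); z=R.from_quat(env.sense()['tcp_rot']).as_matrix()[:,2]; print('jaw yaw',np.degrees(np.arctan2(z[1],z[0])))
t=cv2.imread('pics/top0.png').max(2)
for b in((296,172,308,205),(358,180,372,215)):
    k=(t[b[1]:b[3],b[0]:b[2]]<45).astype(np.uint8); M=cv2.moments(k,True); u=(M['m10']/M['m00']+b[0],M['m01']/M['m00']+b[1]); print(M['m00'],u,ray('top',u,90))
E
```

```text
13.45 [580.7  17.2 143.1] [ 1.1 -0.2 -0.9] 38.7
jaw yaw 81.49744566503985
12.0 (297.9166666666667, 186.66666666666666) [593.00209913 100.17697298  90.        ]
15.0 (364.8666666666667, 195.53333333333333) [568.1705361  -52.23011572  90.        ]
```

>>> {"fn": "carry_out", "kwargs": {"moves": [{"linear": [0.04,0.22,-0.4],"turn": 0},{"linear": [0,0,-0.5],"turn": 0},{"linear": [0,0,0],"turn": 0},{"linear": [0,0,0],"turn": 0}]}}

```text
time_s: 13.78
ee_pos: [581.5, 23.1, 116.0]
tcp_rot: [-0.461, 0.536, 0.462, 0.536]
force: [0.0, -0.8, -2.1]
finger_gap: 38.8
```

```bash
python3 - <<'E'
from h import *
from scipy.spatial.transform import Rotation as R
st(); z=R.from_quat(env.sense()['tcp_rot']).as_matrix()[:,2]; print('jaw yaw',np.degrees(np.arctan2(z[1],z[0])))
a=crop('side',(275,150,375,260),5); cv2.imwrite('pics/c8.png',a)
E
```

```text
13.7833 [581.5  23.1 116. ] [ 0.  -0.8 -2.1] 38.8
jaw yaw 81.41123361465904
```

View pics/c8.png

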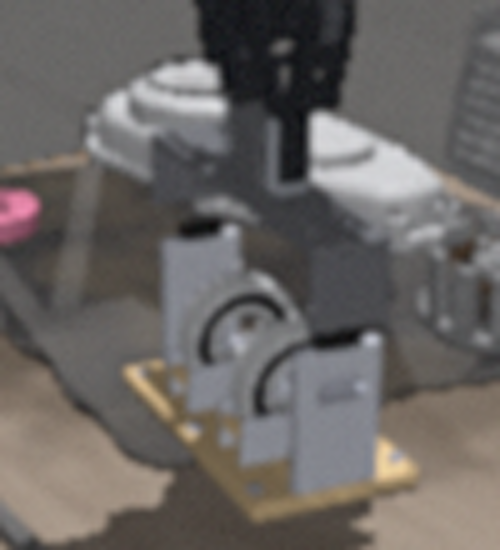

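```bash
python3 - <<'E'
from h import *
def P(p): return ((proj('side',p)-[275,150])*5).round()
def W(c,yaw,x,y,z): a=np.radians(yaw); return [c[0]+x*np.cos(a)-y*np.sin(a),c[1]+x*np.sin(a)+y*np.cos(a),z]
K=(581,23.1);R=(581.5,23.8)
print('foot outer corners',[P(W(K,-8.6,x,-95,97)) for x in(-20,20)])
print('leg top outer',[P(W(K,-8.6,x,-95,139)) for x in(-20,20)])
print('post outer top',[P(W(R,-8.6,x,-82,82)) for x in(-22,22)],'bottom',[P(W(R,-8.6,x,-82,10)) for x in(-22,22)])
E
```

```text
foot outer corners [array([316., 329.]), array([394., 314.])]
leg top outer [array([318., 242.]), array([397., 229.])]
post outer top [array([298., 348.]), array([383., 332.])] bottom [array([296., 487.]), array([377., 469.])]
```

>>> {"fn": "carry_out", "kwargs": {"moves": [{"linear": [0.05,0.02,-0.4],"turn": 0},{"linear": [0,0,-0.4],"turn": 0},{"linear": [0,0,0],"turn": 0},{"linear": [0,0,0],"turn": 0}]}}

```text
time_s: 14.17
ee_pos: [583.7, 24.3, 92.8]
tcp_rot: [-0.461, 0.536, 0.461, 0.536]
force: [0.2, 0.2, -2.3]
finger_gap: 38.8
```

>>> {"fn": "carry_out", "kwargs": {"moves": [{"linear": [0,0,-0.2],"turn": 0},{"linear": [0,0,-0.15],"turn": 0},{"linear": [0,0,0],"turn": 0},{"linear": [0,0,0],"turn": 0}]}}

```text
time_s: 14.5
ee_pos: [583.7, 24.7, 81.8]
tcp_rot: [-0.461, 0.536, 0.462, 0.536]
force: [0.4, 0.6, -2.8]
finger_gap: 39.0
```

>>> {"fn": "carry_out", "kwargs": {"moves": [{"linear": [0,0,-0.1],"turn": 0},{"linear": [0,0,-0.1],"turn": 0},{"linear": [0,0,0],"turn": 0}]}}

```text
time_s: 14.75
ee_pos: [584.4, 24.1, 76.1]
tcp_rot: [-0.462, 0.536, 0.461, 0.536]
force: [-0.4, -4.6, 3.5]
finger_gap: 39.1
```

>>> {"fn": "carry_out", "kwargs": {"moves": [{"linear": [0,0,-0.1],"turn": 0},{"linear": [0,0,0],"turn": 0},{"linear": [0,0,0],"turn": 0}]}}

```text
time_s: 15.0
ee_pos: [583.9, 24.4, 72.6]
tcp_rot: [-0.462, 0.536, 0.461, 0.536]
force: [1.1, -2.8, -3.2]
finger_gap: 38.7
```

>>> {"fn": "carry_out", "kwargs": {"moves": [{"linear": [0,0,-0.1],"turn": 0},{"linear": [0,0,0],"turn": 0},{"linear": [0,0,0],"turn": 0}]}}

```text
time_s: 15.25
ee_pos: [583.6, 24.4, 69.2]
tcp_rot: [-0.461, 0.536, 0.462, 0.536]
force: [1.3, -5.2, -4.9]
finger_gap: 38.6
```

>>> {"fn": "carry_out", "kwargs": {"moves": [{"linear": [0,-0.03,-0.05],"turn": 0},{"linear": [0,0,0],"turn": 0},{"linear": [0,0,0],"turn": 0}]}}

```text
time_s: 15.5
ee_pos: [583.6, 23.9, 68.2]
tcp_rot: [-0.461, 0.536, 0.462, 0.536]
force: [-0.3, -3.4, -2.0]
finger_gap: 38.5
```

>>> {"fn": "carry_out", "kwargs": {"moves": [{"linear": [0,0,-0.1],"turn": 0},{"linear": [0,0,0],"turn": 0},{"linear": [0,0,0],"turn": 0}]}}

```text
time_s: 15.75
ee_pos: [583.7, 23.9, 65.5]
tcp_rot: [-0.462, 0.536, 0.462, 0.536]
force: [-2.9, -1.5, 4.3]
finger_gap: 38.7
```

>>> {"fn": "carry_out", "kwargs": {"moves": [{"linear": [0,-0.02,-0.06],"turn": 0},{"linear": [0,0,0],"turn": 0},{"linear": [0,0,0],"turn": 0}]}}

```text
time_s: 16.0
ee_pos: [583.9, 23.8, 64.8]
tcp_rot: [-0.462, 0.535, 0.462, 0.536]
force: [-4.2, 2.2, 14.3]
finger_gap: 38.8
```

>>> {"fn": "carry_out", "kwargs": {"moves": [{"linear": [0,0,-0.06],"turn": 0},{"linear": [0,0,0],"turn": 0},{"linear": [0,0,0],"turn": 0}]}}

```text
time_s: 16.25
ee_pos: [583.9, 23.8, 64.8]
tcp_rot: [-0.462, 0.535, 0.461, 0.536]
force: [-9.5, 3.0, 29.4]
finger_gap: 38.6
```

```bash
python3 - <<'E'
from h import *
st(); a=crop('side',(275,150,375,260),5); cv2.imwrite('pics/c9.png',a)
E
```

```text
16.25 [583.9  23.8  64.8] [-9.5  3.  29.4] 38.6
```

View pics/c9.png

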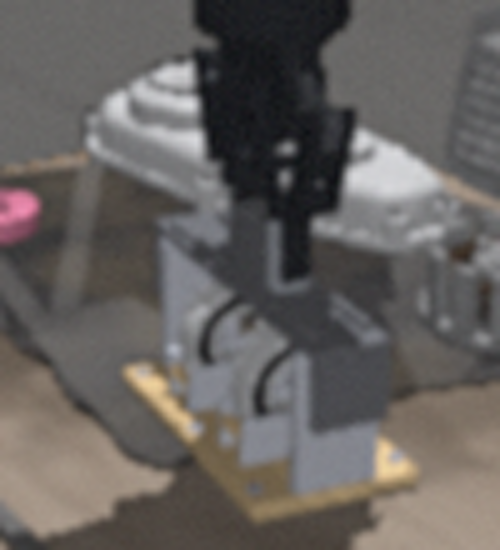

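```bash
python3 -c "
from h import *
st(); print(env.finish_job())"
```

```text
16.3 [583.9  23.8  64.8] [-11.7   3.1  29.3] 39.0
the job is handed in; nothing more can be done
None
```

I handed the job in at 16.3 s, with the arm still gripping the keeper and pushing down with about 29 N. finish_job gave no verdict.

**Bearing:** The steel bearing from the one-slot stand is on edge in the rack's free right-hand slot, and I let go of it. A picture taken after release, and the last one, show both bearings upright.

**Keeper:** It is pressed over both posts. The upward force turned into a pull part-way down, as expected when the catches snap. The keeper then reached its hard stop with the grip block at about 105 mm, and the last picture shows it fully down on the rack. I judged the catches from the height and the force only; I did not test them by pulling up, and I have no reading of the seat joint.

**What disagreed:**
- **Fingertip height:** The fingertips were about 34 mm higher than the reported TCP and tip reach imply. My first grasp therefore closed on top of the bearing with about 12 N and missed. I found the offset from that contact and the pictures, and used it for everything after.
- **Sideways force:** About 12 N along x remained at the end, so the keeper is probably slightly off-centre along x.

I did not touch the piston, spring or spanner.

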